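# Shim the short foot of a rocking bench meter

## Robot

A 6-joint arm with a two-finger parallel gripper is mounted at the origin on a cart in front of the work surface, level with it; the furniture and walls round the work are solid. World frame = base frame: x ahead of the robot, y to its left, z up, the work surface at z = 0. Lengths are in mm, angles in rad, forces in N, time in s.
With the tool pointing down it reaches from about 325 to 875 mm from the base axis. Payload 4.4 kg.
Tool frame: the origin (TCP) lies on the centre line of the jaws, within the pads' length; the fingertips stand ahead of it and the grasp point (between the pads) lies 6 mm ahead of it (ctrl.tcp_to_tips is the z of the fingertips in the tool frame, in mm); z points along the fingers, y is the direction in which the jaws open and shut (so a half turn about z gives the same grasp; the last joint's range is limited). The gripper opens to 85 mm and grips with 20 to 120 N. Pads are 22 mm wide; open, the fingers measure 114 mm over their backs; the gripper's body (76 mm by 85 mm) begins 54 mm behind the grasp point. The pads swing forward as they close: fully open they stand 13 mm farther back than shut.
Start: joints at [-0.15, 0.207, 1.542, -0, 1.393, -0.15], TCP at [575.002, -0.012, 256.282] pointing down, gripper open.
Joint ranges: [-2.73, 2.73], [-0.86, 2.22], [0.23, 2.46], [-1.11, 4.25], [0.08, 2.63], [-2.82, 2.82]. Speed limits (rad/s): [2.79, 2.79, 3.14, 3.14, 3.14, 3.14].

## Interface

Orientations are given as a 3x3 rotation matrix whose columns are the frame's x, y, z axes.
In Python, from plant import ctrl, sensors, optics gives the robot as it stands. Calls block until the motion is done:
- ctrl.move_ptp(position, orientation): joint-space move of the TCP to a pose.
- ctrl.move_l(position, rot=None, vel=150, threshold=None): straight line of the TCP; rot=None keeps the orientation; vel is the mean speed in mm/s. With threshold (N) it stops when the force on the tool has changed by that much, and returns True; else False.
- ctrl.set_joints(angles): joint-space move.
- ctrl.gripper_to(opening, force=None): finger opening in mm; force is the grip in N (None keeps the last); returns when the fingers have stopped.
- ctrl.hold(seconds).
- ctrl.solve_ik(position, orientation): joint angles nearest the present ones, or None.
- sensors.read_state(): the state.
- optics.grab_frame(name): name is "scene" or "side" or "wrist"; returns (picture, depth): 384x512x3 uint8, red, green, blue; 384x512 float32, mm along the optical axis (not along the pixel's ray), 0 where there is no reading.
- optics.camera_params(name): a dict with "mtx" (3x3 intrinsics, pixels), "R" (3x3) and "t" (3): a world point X has camera coordinates R X + t; the wrist camera has in their place "T_tool_cam" (4x4, takes a point from camera to tool coordinates, whose origin is the TCP and whose axes are the flange's). Camera axes: x right, y down, z forward; pixel columns grow to the right and rows downward; lengths in mm; the calibration is good to about 2 mm. The wrist camera is an equidistant fisheye: a pixel r from the principal point sees the ray r / f radians off the axis. A picture is of the moment at which its call begins: read the wrist's pose just before it. camera_params takes no time and is no camera call.
A pose or a line that the arm cannot do raises ctrl.MotionError and nothing moves.
- ctrl.finish_job(): hands the job in, once; it reports no verdict.
The state is a dict: "t": time; "q": joint angles; "qvel": joint speeds; "tau": joint torques, N m; "eef_pos": TCP position; "eef_rot": TCP orientation; "force": force on the tool from outside, world axes, zero at the start; "wrist_torque": the same for the moment, N m; "grip_width": finger opening in mm.
Only numpy, scipy, OpenCV 4.12 (cv2) and the standard library are available. Lean on these libraries where they do the work, as an engineer would, in place of code of your own. Each camera call takes 0.05 s, during which the arm holds its last target.

## Task

The grey bench meter rocks because its foot nearest the wooden wedge is too short and hangs clear of the bench. Without gripping or lifting anything, push the wedge by its upright heel, thin end first, under that foot until it just fills the gap and the meter neither rocks nor is jacked up out of level, then take the fingers off it. Then press down lightly with the fingertips on top of the case right above that foot to prove that it is steady, and finish while still holding that press; leave the meter where it stands and everything else alone.

Things in the scene. Friction and masses are not known exactly. Their poses are not given: they have to be found in the camera images.
- meter: loose grey bench meter, 0.9 kg. Case 170 (its x) x 200 mm (its y), underside 18 mm and flat top 56 mm above the bench. Origin: bench level under the middle of the case; z up. The dark front panel (knob sticks out 12 mm) faces -x. Four domed rubber feet, 22 mm wide, at x = +-65, y = +-80 mm; the one at (-65, -80), front right, is 6 mm too short; it stands level on the other three
- short_foot (a point): lowest point of the short foot, 6 mm above the bench while the meter stands level; axes as the meter's. About 1 N down on this corner rocks the meter over until the foot meets the bench (0.06 rad)
- press_spot (a point): the spot to press: on the flat top of the case, 56 mm above the bench, vertically above the short foot, 20 mm from the front and right edges, marked by a small dark screw head. About 5 to 20 N is right (3 to 40 N are accepted)
- wedge: loose light wooden wedge, 60 g, 56 mm wide (its y), 96 mm long (its x), flat underside; origin on the underside. The ramp rises evenly from 2 mm at x = +42 (thin end) to 14 mm at x = -42 mm: 8 mm thick at the origin, 6 mm at x = +14. It starts before the meter's front right corner, roughly in line with the short foot, thin end towards it. It stays where it is left
- wedge_seat (a point): point on the middle of the ramp where it is 6 mm thick (wedge x = +14 mm): under the short foot when the wedge just fills the gap. Up to about 8 mm further in or short of it is still steady and level enough
- wedge_heel (a point): middle of the flat upright back face of the wedge's heel (x = -54 mm, 13 mm up), the place to push, towards the wedge's +x. The heel is 12 mm thick, 26 mm high, 56 mm wide. The push needed is some 0.2 N at first and 1 to 3 N once the ramp bears on the foot, which it does with the foot over x = +14 mm of the ramp; pushed on, it raises that corner 1 mm per 7 mm
- pliers: bystander, leave alone: blue-handled pliers lying flat, 52x162x11 mm; origin at the centre of its underside
- jar: bystander, leave alone: small grey jar with a white lid, 45 mm across, 37 mm high; origin at the centre of its underside
- loupe: bystander, leave alone: black eye loupe, 34 mm across, 27 mm high; origin at the centre of its underside

How it is judged:
By the outcome, as a careful person would: the job done as asked, in the order asked, and still so for the second after the job is handed in, while the arm keeps its last pose, push and grip.
It also fails if it takes over 48 s, if anything falls off the work surface, if the arm or the gripper's body presses on something with over 40 N, if the wrist force passes 120 N, or if a joint passes its speed limit or range.

## Working session

There is one attempt and no reset: what is moved stays moved. The work goes in short steps, each a Python script; the robot and the scene stay as the last script left them, time stands still between calls to the robot, and variables do not carry over. Pictures are saved under pics/ and viewed, and the job is handed in when it is done.

```bash
ls; mkdir -p pics; python3 - <<'E'
from plant import ctrl,sensors,optics
import cv2,numpy as np
s=sensors.read_state();print(s['t'],s['force'],s['grip_width'],ctrl.tcp_to_tips)
for n in("scene","side","wrist"):
    p,d=optics.grab_frame(n);cv2.imwrite(f'pics/{n}0.png',p[:,:,::-1]);np.save(f'pics/{n}0d.npy',d)
    print(n,optics.camera_params(n))
E
```

```text
pics
0.0 [-0.84727118 -0.07806878  0.53895764] 85.2989781946185 25.0
scene {'mtx': array([[374.99991703,   0.        , 257.13653822],
       [  0.        , 374.99991703, 194.38231868],
       [  0.        ,   0.        ,   1.        ]]), 'R': array([[-0.58566213, -0.81026572, -0.02166378],
       [-0.40682404,  0.31696022, -0.85675575],
       [ 0.70106638, -0.49295606, -0.51526717]]), 't': array([587.93727479, 114.60129711, 783.94962001])}
side {'mtx': array([[375.38381717,   0.        , 253.39559974],
       [  0.        , 375.38381717, 185.28730691],
       [  0.        ,   0.        ,   1.        ]]), 'R': array([[-0.95228023, -0.30512412,  0.00785054],
       [-0.16223929,  0.48422127, -0.85977217],
       [ 0.25853583, -0.82001771, -0.51061746]]), 't': array([ 567.43883078,  -51.01564119, 1122.96822265])}
wrist {'mtx': array([[297.31863964,   0.        , 252.47983812],
       [  0.        , 297.31863964, 190.71694178],
       [  0.        ,   0.        ,   1.        ]]), 'T_tool_cam': array([[-2.09835582e-04, -9.65079082e-01, -2.61958627e-01,
         6.61825896e+01],
       [ 9.99999799e-01, -4.56941189e-05, -6.32684266e-04,
         1.17057916e+00],
       [ 5.98620382e-04, -2.61958707e-01,  9.65078897e-01,
        -1.17756798e+02],
       [ 0.00000000e+00,  0.00000000e+00,  0.00000000e+00,
         1.00000000e+00]])}
```

View pics/scene0.png

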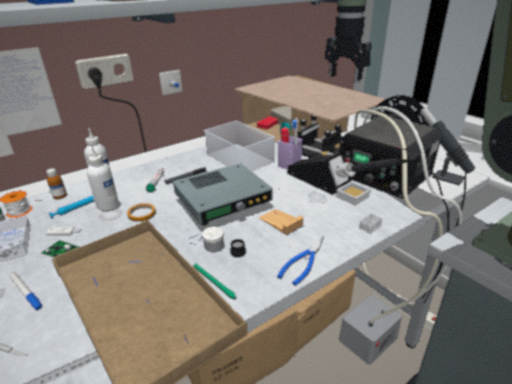

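View pics/side0.png

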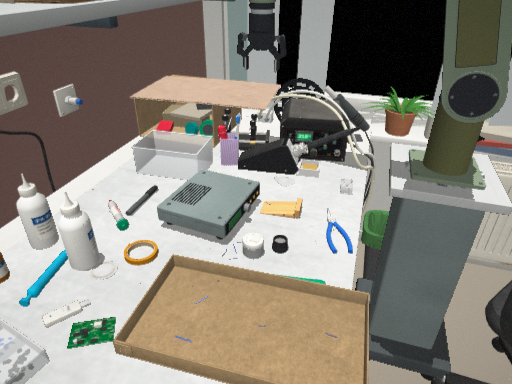

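View pics/wrist0.png

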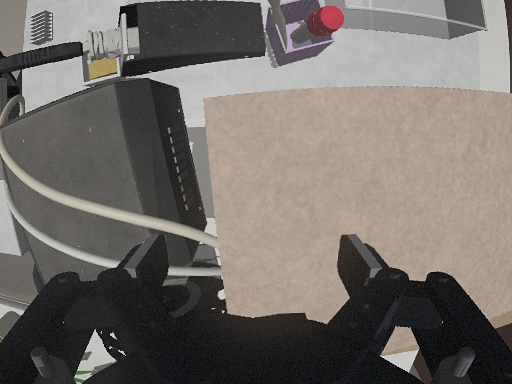

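The scene view shows the meter near (222,195), the wedge at (282,220) with its heel towards the lower right, and the pliers, jar and loupe in front. I'll enlarge these crops and measure.

```bash
cat > h.py <<'E'
import numpy as np,cv2
from plant import ctrl,sensors,optics
def w(n,u,v,d=None,z=None):
    c=optics.camera_params(n);K,R,t=c['mtx'],c['R'],c['t']
    r=np.array([(u-K[0,2])/K[0,0],(v-K[1,2])/K[1,1],1.])
    o=-R.T@t; rd=R.T@r
    if z is not None: return o+rd*(z-o[2])/rd[2]
    return o+rd*d[int(round(v)),int(round(u))]
def crop(n,f,x0,y0,x1,y1,k,p=None):
    if p is None: p,_=optics.grab_frame(n);p=p[:,:,::-1]
    c=cv2.resize(p[y0:y1,x0:x1],None,fx=k,fy=k,interpolation=cv2.INTER_CUBIC)
    cv2.imwrite(f,c)
E
python3 - <<'E'
from h import *
crop('','pics/sc1.png',165,155,345,290,4.4,cv2.imread('pics/scene0.png'))
crop('','pics/sd1.png',150,160,360,290,3.8,cv2.imread('pics/side0.png'))
d=np.load('pics/scene0d.npy')
for q in [(222,180),(282,218),(300,215),(213,236),(237,247),(300,262),(290,95),(400,150),(330,175)]:print(q,w('scene',*q,d=d).round())
d=np.load('pics/side0d.npy')
for q in [(210,195),(280,208),(298,208),(253,243),(280,243),(340,235),(200,90),(265,155),(315,130),(345,150)]:print(q,w('side',*q,d=d).round())
E
```

```text
(222, 180) [580. 416.  55.]
(282, 218) [407. 359.   8.]
(300, 215) [399. 309.   0.]
(213, 236) [413. 541.  36.]
(237, 247) [361. 515.  27.]
(300, 262) [271. 422.  -0.]
(290, 95) [784.  20. 154.]
(400, 150) [315.  72. 135.]
(330, 175) [429. 183.  56.]
(210, 195) [563. 437.  54.]
(280, 208) [409. 371.   8.]
(298, 208) [362. 382.  25.]
(253, 243) [420. 552.  36.]
(280, 243) [371. 524.  27.]
(340, 235) [256. 422.   0.]
(200, 90) [792. -19. 154.]
(265, 155) [500. 192.  55.]
(315, 130) [380.  85. 105.]
(345, 150) [288.  68.  47.]
```

View pics/sc1.png

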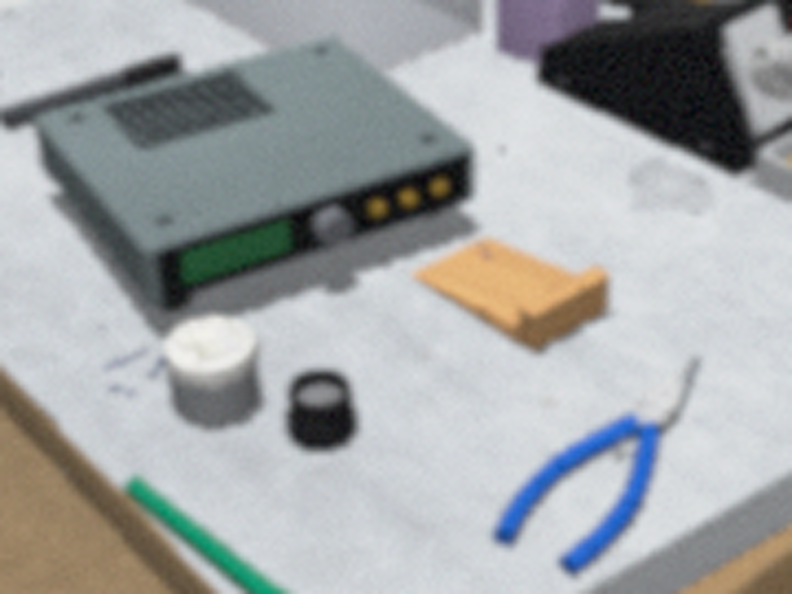

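View pics/sd1.png

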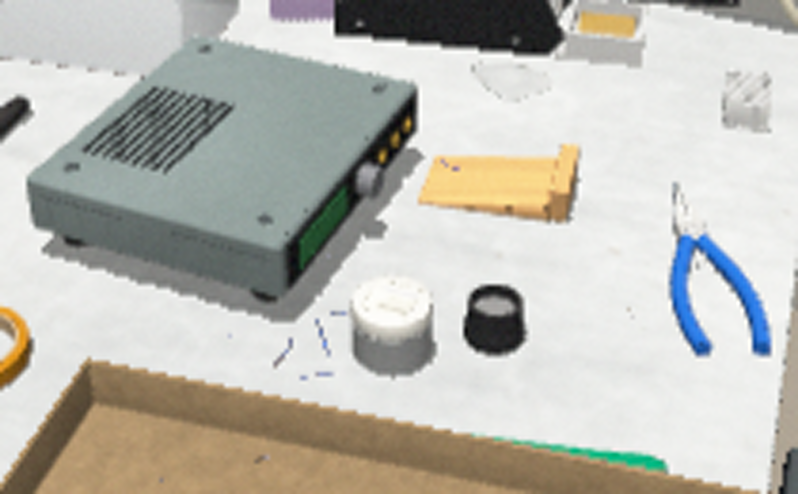

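```bash
python3 - <<'E'
from h import *
S={'side':dict(FR=(379,88),FL=(265,218),BR=(205,48),BL=(71,167)),'scene':dict(FR=(429,138),FL=(164,220),BR=(321,49),BL=(77,118))}
off={'side':(150,160,3.8),'scene':(165,155,4.4)}
ref=dict(FR=(-65,-80),FL=(-65,80),BR=(65,-80),BL=(65,80))
def P(n,c,z): x0,y0,k=off[n];return w(n,x0+(c[0]+.5)/k-.5,y0+(c[1]+.5)/k-.5,z=z)
for n in S:
    A=np.array([ref[k] for k in S[n]],float);B=np.array([P(n,S[n][k],56)[:2] for k in S[n]])
    a=A@[1,1j];b=B@[1,1j];c=b.mean();rot=((b-c)*a.conj()).sum();ang=np.angle(rot)
    print(n,B.round(1).tolist(),'centre',c,'yaw',ang,'scale',abs(rot)/(abs(a)**2).sum(),'res',abs(b-c-a*np.exp(1j*ang)).round(1))
print('wedge scene thin',P('scene',(415,275),2),P('scene',(487,238),2),'heel back top',P('scene',(606,275),26),P('scene',(538,320),26),'back bottom',P('scene',(606,303),0),P('scene',(540,349),0))
print('wedge side thin',P('side',(419,202),2),P('side',(434,155),2),'heel back top',P('side',(578,147),26),P('side',(573,188),26),'back bottom',P('side',(577,183),0),P('side',(570,221),0))
# depth-based wedge heel
for n in S:
    d=np.load(f'pics/{n}0d.npy');c=optics.camera_params(n);K,R,t=c['mtx'],c['R'],c['t']
    v,u=np.mgrid[:384,:512];r=np.stack([(u-K[0,2])/K[0,0],(v-K[1,2])/K[1,1],np.ones_like(u)],-1)*d[...,None]
    X=(r-t)@R
    p=cv2.imread(f'pics/{n}0.png')[:,:,::-1].astype(int)
    m=(X[...,0]>300)&(X[...,0]<500)&(X[...,1]>300)&(X[...,1]<440)&(p[...,0]-p[...,2]>50)
    pts=X[m];print(n,m.sum(),pts.min(0).round(),pts.max(0).round())
    rect=cv2.minAreaRect(pts[:,:2].astype(np.float32));print(rect)
    top=pts[pts[:,2]>22];print('heel top',len(top),top.mean(0).round(1), cv2.minAreaRect(top[:,:2].astype(np.float32)))
E
```

```text
side [[492.4, 357.0], [507.8, 515.1], [622.0, 343.4], [636.5, 503.2]] centre (564.6666619893667+429.67789847640006j) yaw -0.09551783437383807 scale 0.997927123338983 res [0.8 0.5 0.5 0.5]
scene [[490.7, 354.3], [506.6, 513.8], [621.3, 340.9], [634.8, 500.7]] centre (563.3392354598631+427.409639430119j) yaw -0.09575814157533638 scale 1.0013256185540242 res [0.4 0.6 1.1 0.9]
wedge scene thin [450.31727367 394.72502792   2.        ] [455.22701343 340.69222515   2.        ] heel back top [361.1016859  336.27222973  26.        ] [352.14481204 389.57058515  26.        ] back bottom [369.04206887 327.78429482   0.        ] [359.28738134 381.65073454   0.        ]
wedge side thin [451.69840467 398.26018406   2.        ] [458.16148125 342.31733249   2.        ] heel back top [362.28292727 339.21868183  26.        ] [355.82551174 386.6567396   26.        ] back bottom [360.4505341  341.96605796   0.        ] [356.10405984 385.41731135   0.        ]
side 600 [358. 312.  -3.] [474. 410.  41.]
((420.7181091308594, 359.4474792480469), (120.1101303100586, 82.94526672363281), 8.777373313903809)
heel top 79 [387.  370.5  27.4] ((418.7664489746094, 372.5777893066406), (120.37911987304688, 55.43534851074219), 9.238097190856934)
scene 609 [355. 323.  -1.] [476. 406.  42.]
((418.5753173828125, 362.2430419921875), (124.4848861694336, 70.70075225830078), 8.604886054992676)
heel top 124 [393.6 369.1  28.5] ((417.87969970703125, 370.3999938964844), (123.8219985961914, 53.267311096191406), 9.123180389404297)
```

```bash
cat >> h.py <<'E'
def Rz(yaw):  # tool down, tool x along yaw
    c,s=np.cos(yaw),np.sin(yaw);return np.array([[c,s,0],[s,-c,0],[0,0,-1.]])
def wrist(f):
    s=sensors.read_state();p,d=optics.grab_frame('wrist')
    cv2.imwrite(f,p[:,:,::-1]);np.savez(f[:-4],pos=s['eef_pos'],rot=s['eef_rot'],d=d)
def ww(f,u,v,z):
    a=np.load(f[:-4]+'.npz');c=optics.camera_params('wrist');K,T=c['mtx'],c['T_tool_cam']
    x,y=u-K[0,2],v-K[1,2];r=np.hypot(x,y);th=r/K[0,0];
    ray=np.array([x/r*np.sin(th),y/r*np.sin(th),np.cos(th)])
    o=a['pos']+a['rot']@T[:3,3];rd=a['rot']@T[:3,:3]@ray
    return o+rd*(z-o[2])/rd[2]
E
python3 - <<'E'
from h import *
s=sensors.read_state();print(s['eef_rot'].round(3).tolist())
for y in(0.1,0.1+np.pi,-1.5):
    print(y,ctrl.solve_ik([335,360,200],Rz(y)))
q=ctrl.solve_ik([335,360,250],Rz(-0.1))
print(q)
ctrl.move_ptp([340,362,270],Rz(-0.1))
ctrl.gripper_to(20,20)
wrist('pics/w1.png')
s=sensors.read_state();print(s['t'],s['eef_pos'],s['force'],s['grip_width'])
E
```

```text
[[-0.0, 1.0, -0.002], [1.0, 0.0, 0.0], [0.0, -0.002, -1.0]]
0.1 [ 6.45153757e-01  8.51925806e-02  1.80238903e+00 -4.44089210e-16
  1.25401104e+00  2.11595008e+00]
3.241592653589793 [ 6.45153757e-01  8.51925806e-02  1.80238903e+00 -4.44089210e-16
  1.25401104e+00 -1.02564257e+00]
-1.5 [ 6.45153757e-01  8.51925806e-02  1.80238903e+00 -4.44089210e-16
  1.25401104e+00 -2.56723522e+00]
[ 6.45153757e-01  3.35139189e-02  1.74784798e+00 -4.44089210e-16
  1.36023076e+00  2.31595008e+00]
2.9417 [340.00721203 362.00040861 270.01915274] [ 0.07785552 -0.05637389 -0.69316668] 19.983295463493782
```

View pics/w1.png

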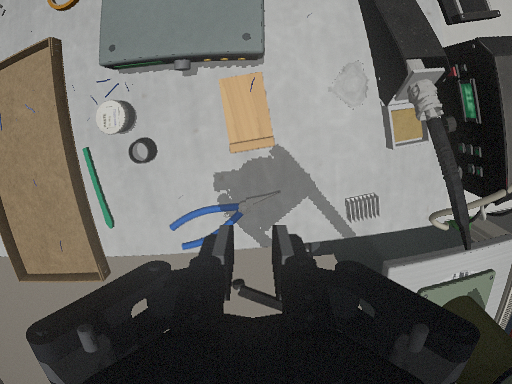

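The wrist view shows the wedge at (246,112), its heel at (251,146), and the meter's front-right screw at (246,37). Enlarging.

```bash
python3 - <<'E'
from h import *
crop('','pics/w1c.png',90,15,290,165,4,cv2.imread('pics/w1.png'))
E
```

```text
(no output)
```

View pics/w1c.png

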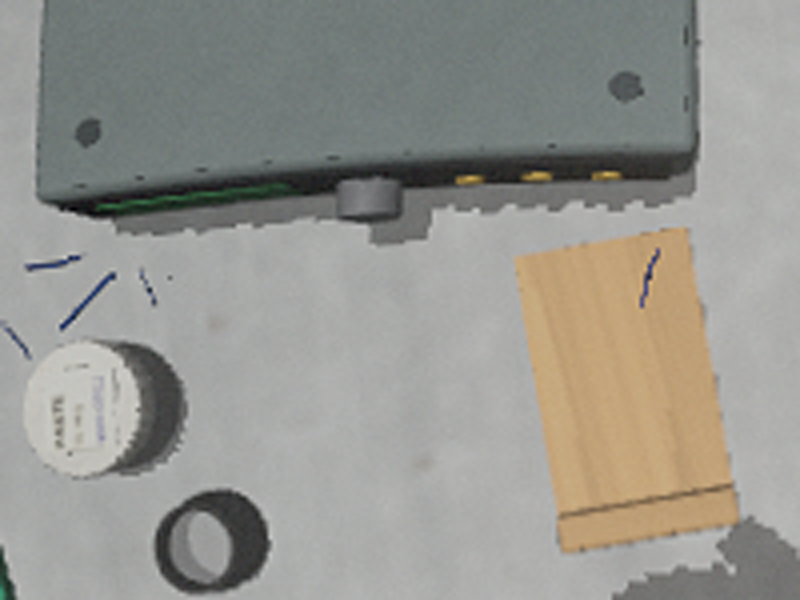

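```bash
python3 - <<'E'
from h import *
f='pics/w1.png'
def P(c,z): return ww(f,90+(c[0]+.5)/4-.5,15+(c[1]+.5)/4-.5,z)
a=P((625,87),56);b=P((88,132),56);print('FR,FL',a,b,np.linalg.norm(a-b),'yaw',np.arctan2(-(b-a)[0],(b-a)[1]))
t1,t2=P((516,257),2),P((688,228),2);h1,h2=P((564,552),26),P((740,521),26)
print('thin',t1,t2,np.linalg.norm(t1-t2),'heel',h1,h2,np.linalg.norm(h1-h2))
for p,q in((t1,t2),(h1,h2)): d=q-p;print('yaw',np.arctan2(d[0],-d[1]))
m=(t1+t2)/2;h=(h1+h2)/2;print(m,h,np.hypot(*(m-h)[:2]),np.arctan2((m-h)[1],(m-h)[0]))
E
```

```text
FR,FL [493.33845166 353.97881353  56.        ] [509.14395111 513.11862361  56.        ] 159.9227718789087 yaw -0.0989936817510968
thin [454.63237397 394.09906111   2.        ] [458.06514297 338.47596447   2.        ] 55.72892231198642 heel [360.03425306 387.010968    26.        ] [364.1909283  332.45165455  26.        ] 54.71742532410531
yaw 0.06163663996568075
yaw 0.07603946230853979
[456.34875847 366.28751279   2.        ] [362.11259068 359.73131127  26.        ] 94.46395660892513 0.06946010601664053
```

```bash
python3 - <<'E'
from h import *
f='pics/w1.png'
crop('','pics/w1d.png',160,120,310,260,4,cv2.imread('pics/w1.png'))
for q in((280,192),(244,208),(240,205),(172,226)):print(q,ww(f,*q,5).round(1))
E
```

```text
(280, 192) [298.  329.2   5. ]
(244, 208) [280.4 379.6   5. ]
(240, 205) [285.2 384.6   5. ]
(172, 226) [263.2 484.8   5. ]
```

View pics/w1d.png

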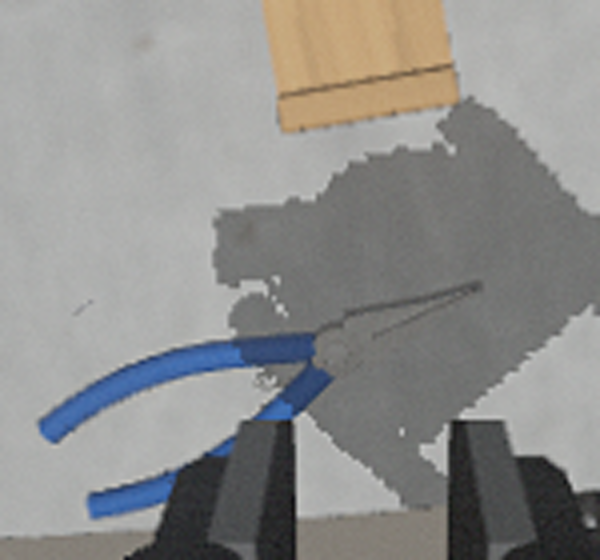

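Three views agree on the poses: foot (492.5, 355), wedge yaw 0.07, heel (360.5, 361). The pliers are more than 35 mm behind the heel, so I can lower behind it.

```bash
cat >> h.py <<'E'
foot=np.array([492.5,355.0]);H0=np.array([360.8,361.0]);Y0=.07;YF=-.18
def wp(s,L1=35.):
    # wedge origin & yaw after travel s
    o=H0+54*np.array([np.cos(Y0),np.sin(Y0)])
    n=max(1,int(abs(s)*4));ds=s/n;y=Y0
    for i in range(n):
        m=(i+.5)*ds; y=Y0+(YF-Y0)*np.clip(m/L1,0,1); o=o+ds*np.array([np.cos(y),np.sin(y)])
    return o,Y0+(YF-Y0)*np.clip(s/L1,0,1)
def tcp(s,Z=33,half=11.):
    o,y=wp(s);p=o-(54+half)*np.array([np.cos(y),np.sin(y)]);return [p[0],p[1],Z],Rz(y)
E
python3 - <<'E'
from h import *
for s in(0,35,60,65,66):
    o,y=wp(s);print(s,o,y,o+14*np.array([np.cos(y),np.sin(y)]))
p,R=tcp(-8,120);ctrl.move_ptp(p,R)
p,R=tcp(-8);print(ctrl.move_l(p,R,vel=80,threshold=6))
s=sensors.read_state();print(s['t'],s['eef_pos'],s['force'])
wrist('pics/w2.png');crop('side','pics/sd2.png',190,150,360,270,4.6)
E
```

```text
0 [414.66775401 364.77691376] 0.07 [428.63346802 365.75611362]
35 [449.52389755 362.85789046] -0.18 [463.29770925 360.35147643]
60 [474.11998987 358.38215112] -0.18 [487.89380157 355.87573709]
65 [479.03920834 357.48700325] -0.18 [492.81302003 354.98058923]
66 [480.02305203 357.30797368] -0.18 [493.79686373 354.80155965]
False
4.8333 [342.33360353 360.05403361  33.55270027] [-0.33408023  0.67276113 -0.64332931]
```

View pics/w2.png

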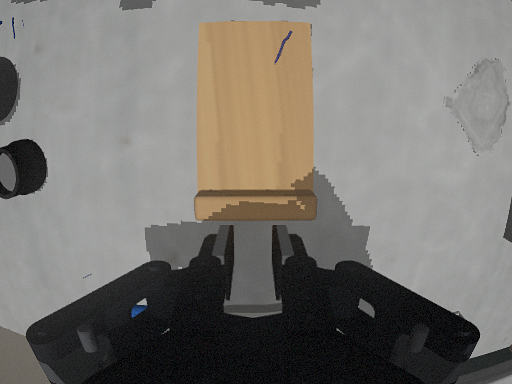

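View pics/sd2.png

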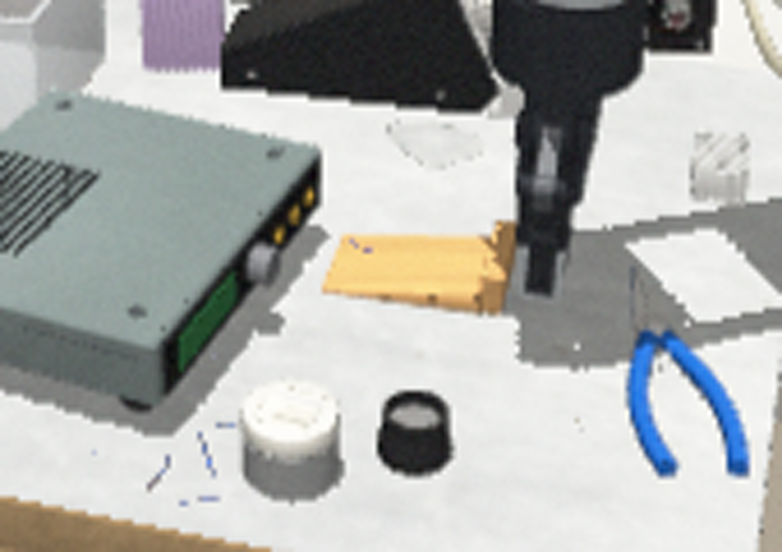

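The fingers sit squarely behind the heel (wrist view, heel at rows 192–220, fingers below row 225) with a small gap. Now I'll push the wedge about 50 mm along the arc, logging force.

```bash
python3 - <<'E'
from h import *
for s in list(range(-4,53,4)):
    p,R=tcp(s);r=ctrl.move_l(p,R,vel=25,threshold=5)
    st=sensors.read_state();print(s,round(st['t'],2),st['force'].round(2),(st['eef_pos']-p).round(1),r)
    if r: break
wrist('pics/w3.png');crop('side','pics/sd3.png',190,150,360,270,4.6)
E
```

```text
-4 5.24 [-0.61 -0.85  0.29] [0.4 0.1 0.2] False
0 5.55 [0.3  0.51 0.25] [0.2 0.  0. ] False
4 5.88 [0.03 0.56 0.71] [0.3 0.1 0.1] False
8 6.2 [0.23 0.07 0.36] [0.2 0.1 0.1] False
12 6.53 [ 1.37  0.18 -0.11] [0.3 0.1 0.1] False
16 6.85 [ 0.04 -0.14 -0.89] [0.3 0.1 0.1] False
20 7.17 [0.46 0.04 0.3 ] [0.3 0.1 0.1] False
24 7.5 [0.04 0.24 0.32] [0.3 0.1 0.1] False
28 7.83 [-0.19  0.14  0.12] [0.3 0.1 0.1] False
32 8.15 [-0.39  0.3   0.81] [0.2 0.1 0. ] False
36 8.47 [ 0.33 -0.19  0.83] [0.3 0.1 0.1] False
40 8.78 [ 0.41 -0.98  0.07] [0.3 0.  0. ] False
44 9.08 [-0.03 -0.42 -1.35] [ 0.3 -0.   0.1] False
48 9.39 [-0.02 -0.07 -0.33] [ 0.3 -0.   0. ] False
52 9.7 [0.06 0.53 0.44] [ 0.3 -0.   0. ] False
```

View pics/w3.png

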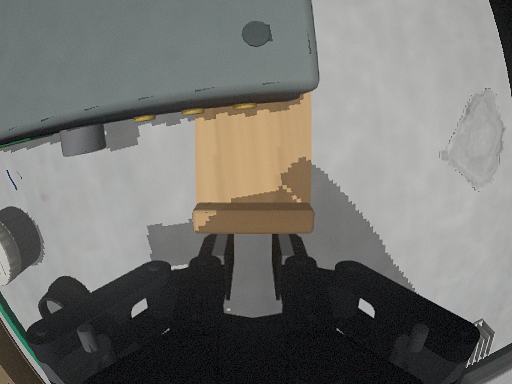

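View pics/sd3.png

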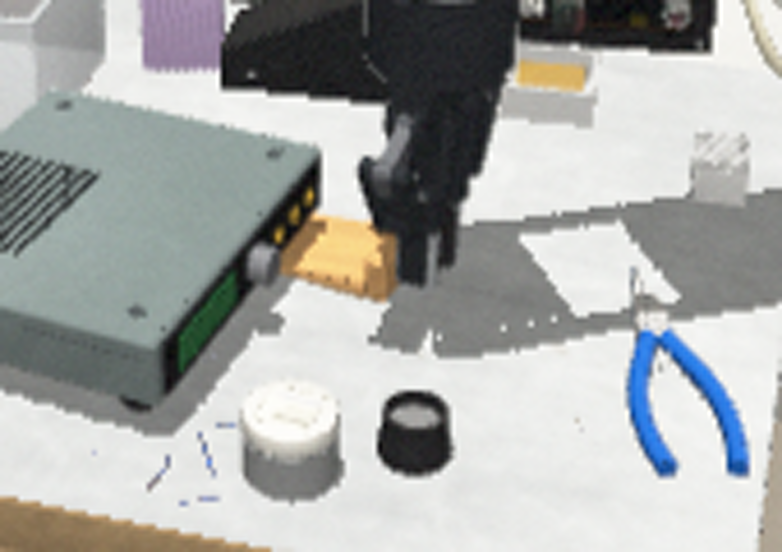

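```bash
python3 - <<'E'
from h import *
f='pics/w3.png'
a,b=ww(f,196,234,26),ww(f,314,233,26);c=ww(f,257,34,56)
print(a,b,np.linalg.norm(a-b),'screw',c)
d=b-a;y=np.arctan2(d[0],-d[1]);print('yaw',y)
h=(a+b)/2;seat=h[:2]+68*np.array([np.cos(y),np.sin(y)]);print(h,seat,'remaining',(c[:2]-seat)@[np.cos(y),np.sin(y)],'lat',(c[:2]-seat)@[-np.sin(y),np.cos(y)])
o,y=wp(52);print('predicted',o-54*np.array([np.cos(y),np.sin(y)]))
crop('','pics/w3c.png',180,10,330,130,5,cv2.imread(f)); crop('','pics/w3d.png',180,180,330,270,5,cv2.imread(f))
E
```

```text
[419.7211924  395.06935111  26.        ] [410.37508952 341.31837664  26.        ] 54.55746415914085 screw [493.51544513 353.64215927  56.        ]
yaw -0.17215663603361953
[415.04814096 368.19386387  26.        ] [482.04293847 356.54495376] remaining 11.800186068795496 lat -0.8945577971556687
predicted [413.12168092 369.48198467]
```

View pics/w3d.png

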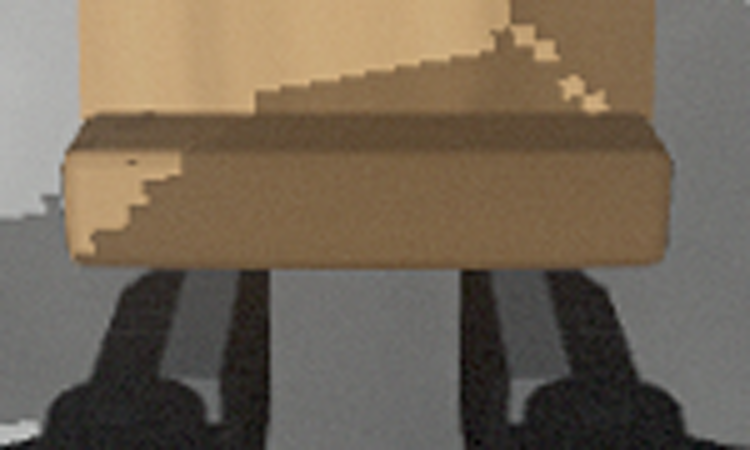

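View pics/w3c.png

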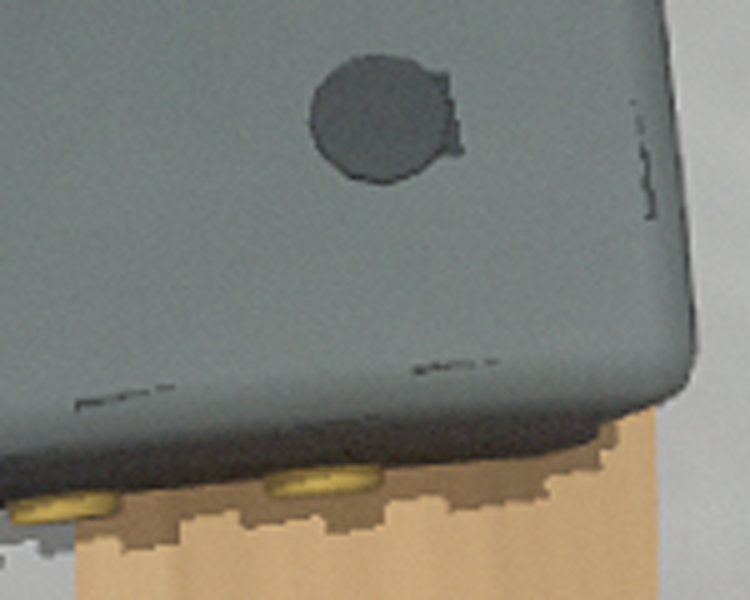

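About 12 mm of travel remains and the seat is within 1 mm laterally. I'll finish in small steps and watch the mean reaction.

```bash
python3 - <<'E'
from h import *
def f():
    F=[]
    for i in range(8):
        F.append(sensors.read_state()['force']);ctrl.hold(.02)
    return np.mean(F,0)
y=YF;ax=np.array([np.cos(y),np.sin(y)]);b=f();print('base',b.round(2))
for s in [56,58,60,61.5,63,64,65,66,67]:
    p,R=tcp(s);ctrl.move_l(p,R,vel=15)
    F=f();st=sensors.read_state();d=F-b;print(s,round(st['t'],2),'push',(-d[:2]@ax).round(2),F.round(2),(st['eef_pos']-p).round(2))
    if -d[:2]@ax>0.8: break
wrist('pics/w4.png');crop('side','pics/sd4.png',190,150,360,270,4.6);print(sensors.read_state()['t'])
E
```

```text
base [-0.03  0.08  0.08]
56 10.48 push -0.08 [ 0.02 -0.09  0.09] [ 0.01 -0.02 -0.03]
58 10.9 push 0.13 [-0.21 -0.22  0.06] [0.02 0.01 0.01]
60 11.32 push 0.23 [-0.21  0.32  0.07] [ 0.03 -0.02  0.01]
61.5 11.7 push -0.14 [ 0.08 -0.13  0.3 ] [ 0.02 -0.01 -0.02]
63 12.08 push 0.25 [-0.25  0.22  0.17] [ 0.03 -0.02 -0.02]
64 12.47 push 1.08 [-1.15 -0.04  0.11] [-0.16 -0.03 -0.05]
12.5667
```

View pics/w4.png

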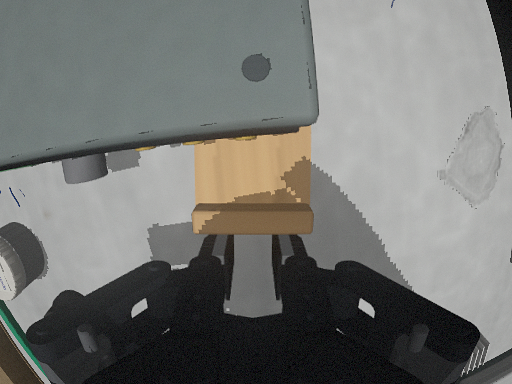

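View pics/sd4.png

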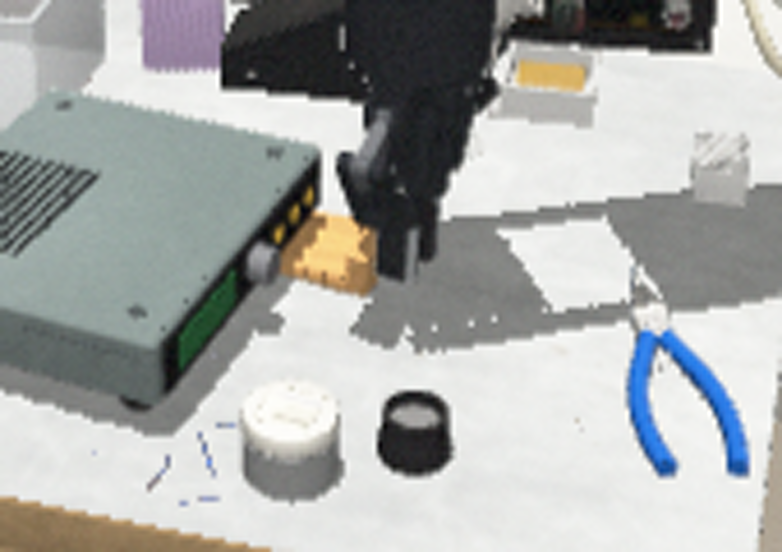

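The reaction rose to 1.1 N exactly where geometry predicts the seat. I'll add 1.5 mm to bed it, then back off.

```bash
python3 - <<'E'
from h import *
def f():
    F=[]
    for i in range(8):
        F.append(sensors.read_state()['force']);ctrl.hold(.02)
    return np.mean(F,0)
for s in(64.8,65.5):
    p,R=tcp(s);ctrl.move_l(p,R,vel=15);print(s,f().round(2),(sensors.read_state()['eef_pos']-p).round(2))
wrist('pics/w5.png')
p,R=tcp(45);ctrl.move_l(p,R,vel=60);print(f().round(2))
p,R=tcp(45,150);ctrl.move_l(p,R,vel=150)
wrist('pics/w6.png')
print(sensors.read_state()['t'])
crop('','pics/w5c.png',130,20,330,250,2.6,cv2.imread('pics/w5.png'))
E
```

```text
64.8 [-1.91  0.28  0.58] [-0.16 -0.03 -0.06]
65.5 [-2.38  0.45  0.34] [-0.12 -0.04 -0.07]
[0.14 0.29 0.23]
14.9917
```

View pics/w5c.png

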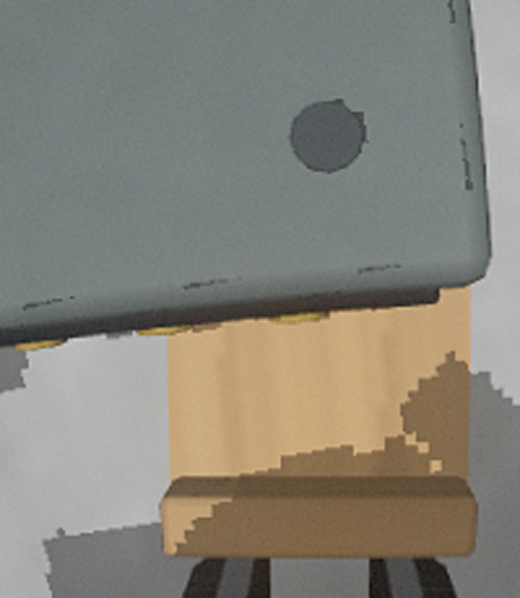

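View pics/w6.png

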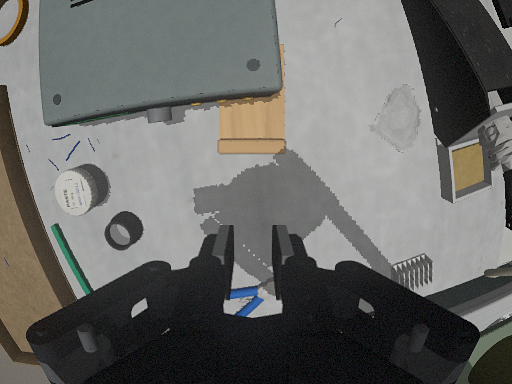

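```bash
python3 - <<'E'
from h import *
for f,s,a,b,l in(('pics/w5.png',(255.7,71.7),(193.5,233.4),(313,232.7),None),('pics/w6.png',(253,65),(219,153.5),(286,153),(57,99))):
    c=ww(f,*s,56);a=ww(f,*a,26);b=ww(f,*b,26);d=b-a;y=np.arctan2(d[0],-d[1]);h=(a+b)/2
    u=np.array([np.cos(y),np.sin(y)]);r=c[:2]-h[:2]-68*u
    print('screw',c.round(1),'w',np.linalg.norm(d).round(1),'yaw',y.round(3),'heel',h.round(1),'rem',(r@u).round(1),'lat',(r@[-u[1],u[0]]).round(1))
    if l: L=ww(f,*l,56);print(L.round(1),np.linalg.norm(L-c),'meter yaw',np.arctan2(-(L-c)[0],(L-c)[1]))
E
```

```text
screw [494.2 353.9  56. ] w 55.2 yaw -0.174 heel [428.4 366.5  26. ] rem -1.0 lat -1.0
screw [493.6 353.8  56. ] w 54.9 yaw -0.173 heel [427.7 366.1  26. ] rem -0.9 lat -0.8
[509.1 512.9  56. ] 159.8618102217119 meter yaw -0.09685774478343794
```

The wedge is seated about 1 mm past nominal and 1 mm off laterally, and the meter is unmoved (yaw −0.097). Next is the press.

```bash
python3 - <<'E'
from h import *
def f():
    F=[]
    for i in range(8):
        F.append(sensors.read_state()['force']);ctrl.hold(.02)
    return np.mean(F,0)
ctrl.gripper_to(0,20)
R=Rz(YF);x,y=493.0,354.3
ctrl.move_l([x,y,150],R,vel=120)
ctrl.move_l([x,y,95],R,vel=80)
b=f();print('base',b.round(2),sensors.read_state()['grip_width'])
r=ctrl.move_l([x,y,76],R,vel=8,threshold=4)
z=sensors.read_state()['eef_pos'][2];print(r,z,f().round(2))
cmd=z
for i in range(25):
    F=f()[2]-b[2]
    if F>9: break
    cmd-=.15 ;ctrl.move_l([x,y,cmd],R,vel=5)
    if cmd<77: break
print(cmd,sensors.read_state()['eef_pos'],f().round(2),sensors.read_state()['t'])
ctrl.hold(.5);print(f().round(2))
wrist('pics/w7.png');crop('side','pics/sd7.png',190,150,360,270,4.6);crop('scene','pics/sc7.png',165,140,345,275,4.4)
E
```

```text
base [ 0.08 -0.25  0.16] -0.25284622185801564
True 80.88094564536883 [-0.01 -0.06  4.88]
79.83094564536879 [492.9903337  354.3228538   80.76800497] [-2.67 -1.61  9.59] 22.1333
[-2.5  -1.6   9.29]
```

View pics/w7.png

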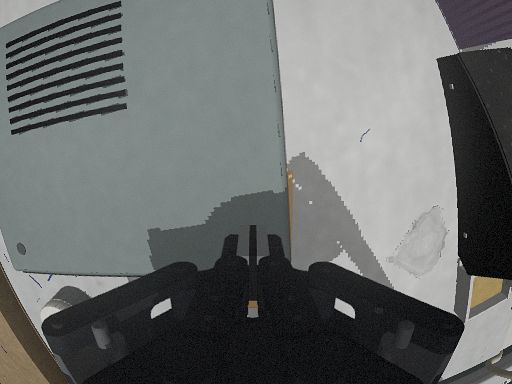

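View pics/sd7.png

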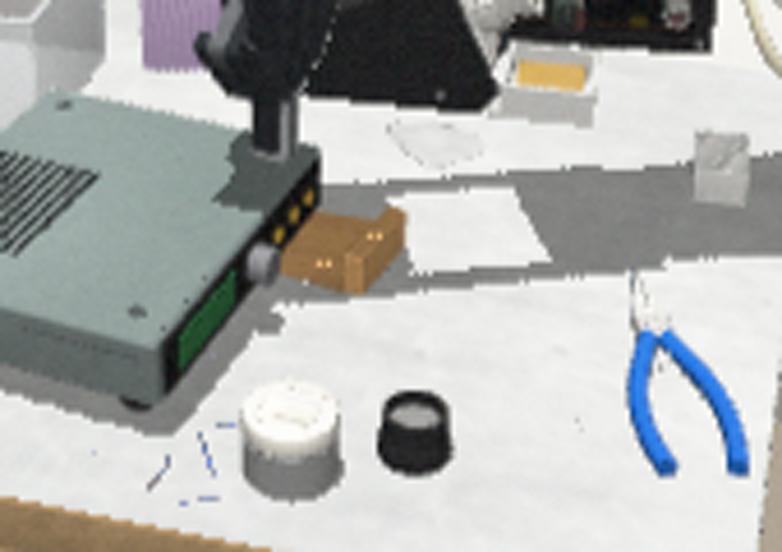

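View pics/sc7.png

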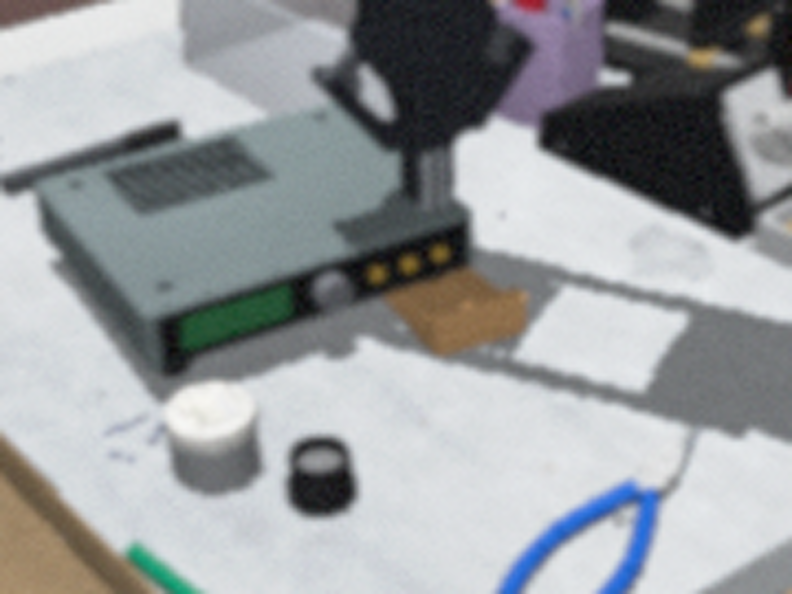

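The fingertips stand on the screw spot (side crop about (273,150)). They hold a steady 9.4 N with the top at 55.8 mm, which sank only 0.1 mm under load. The other things look undisturbed.

```bash
python3 - <<'E'
from h import *
s=sensors.read_state();print(s['t'],s['force'])
ctrl.finish_job()
E
```

```text
22.9167 [-2.63500776 -1.20605651  9.17380119]
the job is handed in; nothing more can be done
```

The wedge is under the short foot, and I handed the job in at 22.9 s while still pressing on the case with about 9 N.

- **Wedge:** I pushed it by its heel with two fingertips along a slight arc. The push force rose to about 1 N where I expected the ramp to meet the foot. I went 1.5 mm further (2.4 N) and backed off. The wrist camera then put the seat about 1 mm past the foot and 1 mm to the side, well inside the 8 mm allowed.
- **Meter:** its position and heading measured the same before and after the push, to within measuring error.
- **Press:** the fingertips were on the marked screw with a steady 9.2–9.6 N down. There was also about 3 N sideways, which I left as it was. Going from 5 N to 9 N, the fingertips sank only about 0.1 mm, to 55.8 mm above the bench, so the corner does not rock.
- **Other things:** the pliers, jar and loupe look unmoved in the last pictures.

No check failed or disagreed. The camera views agreed with each other to about 2–3 mm.

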